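# Put the lens case away in the consulting-desk drawer

### The arm

A 6-joint arm with a two-finger parallel gripper is mounted at the origin on the work surface. World frame = base frame: x ahead of the robot, y to its left, z up, the work surface at z = 0. Lengths are in mm, angles in degrees, forces in N, time in s.
With the tool pointing down it reaches from about 350 to 850 mm from the base axis. Payload 8.1 kg.
Tool frame: the origin (TCP) lies midway between the tips of the shut fingers; the grasp point (between the pads) lies 19 mm behind it; z points along the fingers, y is the line along which they close (so a half turn about z gives the same grasp; the last joint's range is limited). The gripper opens to 85 mm and grips with 20 to 120 N. Pads are 22 mm wide; open, the fingers measure 114 mm over their backs; the gripper's body (76 mm by 85 mm) begins 54 mm behind the grasp point. The pads swing forward as they close: fully open they stand 13 mm farther back than shut.
Start: joints at [59.851, 7.471, 85.268, -0, 87.261, -4.893], TCP at [255.978, 542.661, 231.292] pointing down, gripper open.
Joint ranges: [-169.43, 169.43], [-51.17, 129.36], [1.28, 143.12], [-76.62, 256.62], [0, 156.53], [-152.29, 152.29]. Speed limits (degrees/s): [136.94, 136.94, 159.86, 180, 180, 180].

### API

Orientations are given as [roll, pitch, yaw] about the fixed x, y, z axes, in that order (R = Rz(yaw) Ry(pitch) Rx(roll)).
In Python, from bench import r gives the robot as it stands. The module is installed in compiled form; this text tells all that it offers.
- The arm moves only by the tool jog_arm, never from a script. Its argument "rows" is a list of rows, each a list of 2 entries, a list of its own where there are three numbers: the shift along the tool's x, y, z in mm, then the turn, a rotation vector about the tool's x, y, z in rad. A call has 1 to 10 rows; each row is the pose to reach, as a shift and turn from the pose commanded when the call began, along the tool's axes at that moment; what a row does not reach only later rows make up. A row lasts 1/10 s, in which the tool goes at most 50 mm and 8.59 degrees, less where a joint would pass 70% of its speed; a pose out of reach is approached as far as the arm can. A call with a gripper value outside its range is refused whole. "grip" is the finger opening in mm, from 0 to 85.4, set as the call begins (left out, the last holds). The fingers move at their own pace and stop on an object; "force" is the grip in N (left out, the last holds). Time passes only in rows, so rows that repeat a pose let the fingers close. It gives the time, the measured TCP pose, the force, the opening and the grip force at its end, in the units of the state.
- r.sense(): the state, without advancing time (a new reading comes with each control period).
- r.snapshot(name): name is "scene" or "top" or "wrist"; returns (picture, depth): 420x560x3 uint8, blue, green, red; 420x560 float32, mm along the optical axis (not along the pixel's ray), 0 where there is no reading.
- r.camera_params(name): a dict with "fx", "fy", "cx", "cy" (pixels), "dist_coeffs" ([k1, k2, p1, p2, k3] as OpenCV has them; the pictures are not rectified), "pose" (4x4, takes a point from camera to world coordinates); the wrist camera has in their place "tool_from_camera" (4x4, takes a point from camera to tool coordinates, whose origin is the TCP and whose axes are the flange's). Camera axes: x right, y down, z forward; pixel columns grow to the right and rows downward; lengths in mm; the calibration is good to about 2 mm. A picture is of the moment at which its call begins: read the wrist's pose just before it. camera_params takes no time and is no camera call.
- r.hand_in(): hands the job in; it is judged then, once.
The state is a dict: "time": time; "joint_pos": joint angles; "qd": joint speeds; "joint_efforts": joint torques, N m; "tool_pos": TCP position; "tcp_rot": TCP orientation; "ft_force": force on the tool from outside, world axes, zero at the start; "wrist_torque": the same for the moment, N m; "finger_gap": finger opening in mm; "grip_force": force on a finger pad.
Only numpy, scipy, OpenCV 4.12 (cv2) and the standard library are available. Lean on these libraries where they do the work, as an engineer would, in place of code of your own. Each camera call takes 0.05 s, during which the arm holds its last target. There are 200 camera calls.

### The job

The lens case has been left right in front of the small desktop cabinet, blocking its drawer: lift it out of the way and set it down upright on the grey desk mat. With the case waiting there, pull the drawer fully open by its handle, then take the case again and lower it gently (do not drop it) into the drawer's empty front bay, upright with its long side running front to back, and leave it there with the drawer open. Do not tip the case, and leave the mouse, the steel jar and the otoscope where they are.

Things in the scene. Friction and masses are not known exactly. Their poses are not given: they have to be found in the camera images.
- case: closed hard case, black with a grey lid and a steel latch on each long side, 64 (its x) x 28 (its y) x 40 mm tall, 90 g; origin at the centre of its underside, z up. It starts with its long side 5 to 15 mm before the handle bar, too close for a finger behind it: take it by its two ends (64 mm apart). In the bay only its long sides (28 mm apart) leave room for fingers
- cabinet: white desktop cabinet fixed to the desk, 260 (x) x 211 (y) x 100 mm tall, with one grey-fronted drawer in its -x side (the face towards the robot); origin at the centre of its underside, z up
- drawer (a joint): how far the drawer is out along the cabinet's -x, in m: 0 shut, 0.16 at its stop; slides with light friction (a few N) and stays where it is left
- handle (a point): middle of the drawer's horizontal steel bar handle: 11 mm thick, 120 mm long along the cabinet's y, its axis 35 mm in front of the drawer front and 38 mm below the cabinet's top; moves with the drawer, axes as the cabinet's
- bay (a point): floor centre of the drawer's empty front bay, the left (+y) of two; the right one holds a steel pot. Moves with the drawer, axes as the cabinet's. Clear inside 80 (x) x 80 (y) mm; floor 22 mm above the desk; side and rear walls rise 44 mm, the drawer front 64 mm, above the floor. Under the cabinet's top until the drawer is opened
- mat: thin grey desk mat, fixed, 170 (x) x 200 (y) x 4 mm; origin at the centre of its underside; lies to the left or to the right of the drawer
- phone: white desk telephone, fixed, about 195 (x) x 150 (y) x 55 mm tall, origin at the centre of its underside; across from the mat
- mouse: black computer mouse, 105 (x) x 58 x 31 mm, origin at the centre of its underside; leave alone
- jar: steel lidded dressing jar, 80 mm diameter, 88 mm tall with its knob, origin at the centre of its underside; leave alone
- otoscope: black hand-held otoscope lying on the desk, 165 mm long along its x, 34 mm high, origin under its middle; leave alone
Mind the look-alikes: they are no part of the job. What is shaped like the case but green or yellow is not meant.

How it is judged (in metres and radians):
On the way, in this order (a step that is already met when the one before it is completed fails the run):
1. the case stands upright on the mat, let go, with the drawer still shut (less than 30 mm out) (x of case in the frame of mat between -0.085 and 0.085 m and y of case in the frame of mat between -0.1 and 0.1 m and z of case in the frame of mat below 0.009 m and angle between case's own z axis and vertical below 0.12 rad and contact force between case and the fingers below 0.1 N and linear speed of case below 0.02 m/s and value of joint drawer below 0.03 m), for 0.2 s.
2. the drawer is pulled open more than 135 mm while the case waits on the mat (x of case in the frame of mat between -0.085 and 0.085 m and y of case in the frame of mat between -0.1 and 0.1 m and z of case in the frame of mat below 0.009 m and angle between case's own z axis and vertical below 0.12 rad and value of joint drawer above 0.135 m), for 0.1 s.
3. the case is lowered into the empty bay, still in the fingers when within 12 mm of its floor (x of case in the frame of bay between -0.02 and 0.02 m and y of case in the frame of bay between -0.03 and 0.03 m and z of case in the frame of bay below 0.012 m and contact force between case and the fingers above 0.3 N and value of joint drawer above 0.135 m), for 0.02 s.
At the end, for the whole second after the job is handed in: the case stands in the drawer's empty front bay: within 20 mm (front to back) and 30 mm (sideways) of the bay's centre, on its floor (within 5 mm), upright within 0.12 rad, long side front to back within 0.3 rad, let go and at rest; the drawer is still more than 135 mm out (x of case in the frame of bay between -0.02 and 0.02 m and y of case in the frame of bay between -0.03 and 0.03 m and contact force between case and the fingers below 0.1 N and linear speed of case below 0.02 m/s and value of joint drawer above 0.135 m and z of case in the frame of bay below 0.005 m and angle between case's own z axis and vertical below 0.12 rad and angle between the x axis of case and the x axis of bay, either way round below 0.3 rad); the robot touches nothing.
It fails at once if the case is tipped more than 0.7 rad from upright (angle between case's own z axis and vertical above 0.7 rad).
It fails at once if the mouse is moved more than 30 mm (distance of mouse from where it was at the start of the episode above 0.03 m).
It fails at once if the jar is moved more than 30 mm (distance of jar from where it was at the start of the episode above 0.03 m).
It fails at once if the otoscope is moved more than 30 mm (distance of otoscope from where it was at the start of the episode above 0.03 m).
It also fails if it takes over 72 s, if anything falls off the work surface, if the arm or the gripper's body presses on something with over 40 N, if the wrist force passes 120 N, or if a joint passes its speed limit or range.

## Working session

There is one attempt and no reset: what is moved stays moved. The work goes in short steps, Python scripts to look and compute and a tool call to move; the robot and the scene stay as the last step left them, time stands still between calls to the robot, and variables do not carry over. Pictures are saved under pics/ and viewed, at most 10 in all, crops included, and the job is handed in when it is done.

Besides the shell and the picture viewer there is one more tool, called after "Emit:" by a JSON object that holds its "name" and its "arguments". jog_arm: Moves the arm, as the interface text tells. Its arguments: {"type":"object","properties":{"rows":{"type":"array"},"grip":{"type":"number"},"force":{"type":"number"}},"required":["rows"]}

```bash
mkdir -p pics; ls; cat > h.py <<'E'
import numpy as np, cv2
from scipy.spatial.transform import Rotation as R
from bench import r
def ray(c,uv):
    K=np.array([[c['fx'],0,c['cx']],[0,c['fy'],c['cy']],[0,0,1]])
    p=cv2.undistortPoints(np.array(uv,float).reshape(-1,1,2),K,np.array(c['dist_coeffs'],float)).reshape(-1,2)
    return np.c_[p,np.ones(len(p))]
def pose(name,s=None):
    c=r.camera_params(name)
    if 'pose' in c: return c,np.array(c['pose'])
    T=np.eye(4);T[:3,:3]=R.from_euler('xyz',s['tcp_rot'],degrees=True).as_matrix();T[:3,3]=s['tool_pos']
    return c,T@np.array(c['tool_from_camera'])
def plane(name,uv,z,s=None):
    c,T=pose(name,s);d=ray(c,uv)@T[:3,:3].T
    return T[:3,3]+d*((z-T[2,3])/d[:,2])[:,None]
def cloud(name,depth,s=None):
    c,T=pose(name,s);h,w=depth.shape
    u,v=np.meshgrid(np.arange(w),np.arange(h))
    d=ray(c,np.c_[u.ravel(),v.ravel()])*depth.reshape(-1,1)
    P=d@T[:3,:3].T+T[:3,3];P[depth.ravel()==0]=np.nan
    return P.reshape(h,w,3)
E
python3 - <<'E'
from h import *
s=r.sense();print(s)
ims=[]
for n in('scene','top'):
    im,d=r.snapshot(n);np.savez(n,im=im,d=d);ims.append(im);cv2.imwrite(f'pics/{n}.png',im)
E
```

```text
pics
{'time': 0.0, 'joint_pos': array([ 5.98508299e+01,  7.51671365e+00,  8.53321944e+01,  9.71085658e-04,
        8.72607946e+01, -4.89209171e+00]), 'qd': array([ 0.06511413, -0.11651942, -0.05304332,  0.04343129,  0.01764137,
       -0.01285928]), 'joint_efforts': array([ 7.02784764e-04, -5.69402289e+01, -5.00547945e+01, -3.10930436e-04,
        1.50271249e-02,  1.79793460e-05]), 'tool_pos': array([255.68647898, 542.16414025, 230.19975593]), 'tcp_rot': array([-1.79890780e+02, -1.03217270e-02,  1.54742864e+02]), 'ft_force': array([0.24436318, 0.58092374, 0.4897121 ]), 'wrist_torque': array([-0.03690421, -0.00078897,  0.01617839]), 'grip_force': 0.0, 'finger_gap': 85.33730640044976}
```

View pics/scene.png

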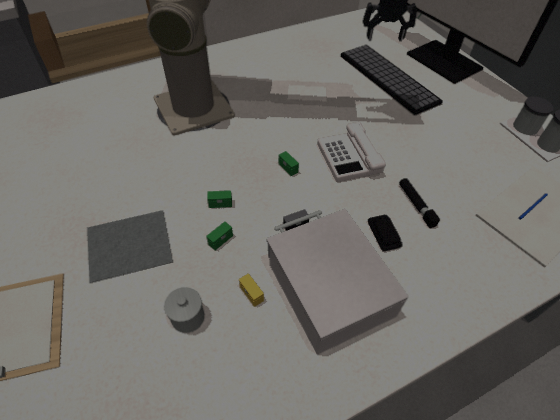

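View pics/top.png

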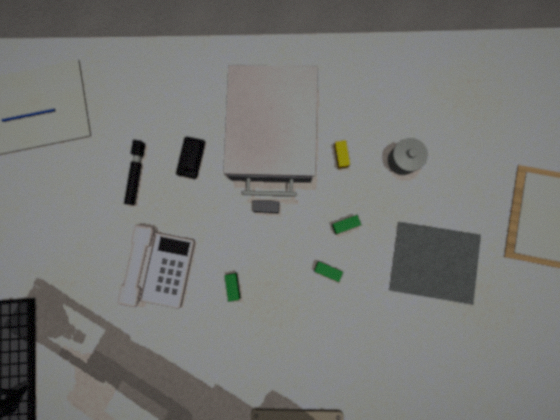

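The top view shows the black/grey case at (265,207), just before the handle bar at (268,193). The mat is at (435,262), on the robot's right, and the phone is at (168,268). The look-alikes are green at (346,224), (328,271) and (233,286), and yellow at (342,154). Only (265,207) is grey and black, so it fits the description. I'll confirm it in a crop while measuring.

```bash
python3 - <<'E'
from h import *
z=np.load('top.npz');im,d=z['im'],z['d'];P=cloud('top',d)
def show(n,m):
    q=P[m];c=cv2.minAreaRect(q[:,:2].astype(np.float32));print(n,m.sum(),np.round(c[0],1),np.round(c[1],1),round(c[2],1),'z',np.round(np.nanpercentile(q[:,2],[5,50,95]),1))
vv,uu=np.mgrid[:420,:560]
def box(u0,v0,u1,v1):return (uu>=u0)&(uu<u1)&(vv>=v0)&(vv<v1)
Z=P[...,2]
show('cab',box(215,55,330,190)&(Z>90)); 
show('case',box(245,198,290,220)&(Z>30))
show('case10',box(245,198,290,220)&(Z>12))
show('handle',box(235,183,305,200)&(Z>45)&(Z<80))
g=cv2.cvtColor(im,cv2.COLOR_BGR2GRAY)
m=(box(380,212,492,312)&(g<125)).astype(np.uint8);m=cv2.morphologyEx(m,cv2.MORPH_OPEN,np.ones((5,5)))>0
show('mat',m)
show('jar',box(375,125,440,185)&(Z>20))
show('phone',box(110,215,205,315)&(Z>20))
for b in[(325,210,365,240),(308,258,348,285),(220,268,245,304),(330,135,355,172)]:show('look',box(*b)&(Z>25))
print('desk',np.nanmedian(Z[330:380,330:500]), r.camera_params('top'))
a=cv2.resize(im[170:230,220:320],None,fx=4,fy=4,interpolation=cv2.INTER_CUBIC)
s=np.load('scene.npz')['im'];b=cv2.resize(s[190:250,250:350],None,fx=4,fy=4,interpolation=cv2.INTER_CUBIC)
cv2.imwrite('pics/crop.png',np.hstack([a,b]))
E
```

```text
cab 9907 [781.3  59.1] [211.1 263.2] 88.3 z [ 97.9 100.4 102.9]
case 311 [586.9  74.3] [63.9 28.7] 86.7 z [37.4 40.3 42.7]
case10 324 [586.9  74.3] [63.9 28.7] 86.7 z [33.  40.2 42.6]
handle 309 [624.6  63.4] [128.1  31.3] 88.4 z [62.7 66.7 69.8]
mat 6239 [ 448.9 -339.4] [199.1 172.5] 78.9 z [1.1 4.4 7.3]
jar 1088 [ 704.7 -266.2] [78.5 80.3] 27.3 z [34.7 71.5 85.8]
phone 4465 [436.2 336.6] [145.5 193. ] 79.7 z [23.5 28.8 56.3]
look 323 [ 542.8 -120.8] [28.1 63.7] 20.0 z [37.4 40.2 42.6]
look 331 [430.8 -76. ] [63.3 28.5] 66.8 z [36.9 40.3 42.7]
look 345 [392.5 153.8] [63.9 29. ] 8.1 z [34.2 40.1 42.7]
look 331 [ 715.7 -113. ] [63.6 28.9] 9.5 z [29.6 40.2 43.1]
desk 0.42723375703997135 {'fx': 387.9351925487143, 'fy': 387.9351925487143, 'cx': 274.6657127154157, 'cy': 205.42212399626897, 'dist_coeffs': array([0.01486435, 0.        , 0.        , 0.        , 0.        ]), 'pose': array([[ 3.25506748e-03, -9.94637052e-01,  1.03375724e-01,
         4.90555564e+02],
       [-9.99194706e-01,  8.99186624e-04,  4.01139684e-02,
         1.33388768e+01],
       [-3.99917933e-02, -1.03423050e-01, -9.93833150e-01,
         9.72383983e+02],
       [ 0.00000000e+00,  0.00000000e+00,  0.00000000e+00,
         1.00000000e+00]])}
```

View pics/crop.png

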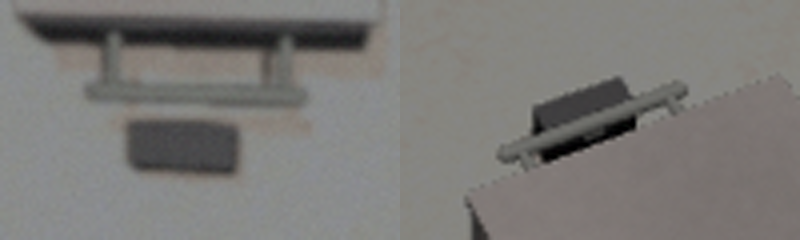

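The crop confirms a grey lid on a black body directly before the bar, so this is the case. Next I plan the approach.

```bash
cat > go.py <<'E'
import sys
from h import *
# usage: go.py x y z yaw : shift/turn in tool axes from measured pose
x,y,z,yaw=map(float,sys.argv[1:5]);s=r.sense()
A=R.from_euler('xyz',s['tcp_rot'],degrees=True);B=R.from_euler('xyz',[180,0,yaw],degrees=True)
print('t',s['time'],'p',np.round(s['tool_pos'],1),np.round(s['tcp_rot'],1),'gap',round(s['finger_gap'],1),'F',np.round(s['ft_force'],1))
print('shift',np.round(A.inv().apply(np.array([x,y,z])-s['tool_pos']),1).tolist(),'turn',np.round((A.inv()*B).as_rotvec(),3).tolist())
E
python3 go.py 587 74.3 130 176.7
```

```text
t 0.1 p [255.7 542.2 230.3] [-179.9   -0.   154.7] gap 85.5 F [ 0.2  0.5 -0.6]
shift [-499.3, -281.6, 100.7] turn [-0.002, -0.0, -0.383]
```

Emit:
{"name": "jog_arm", "arguments": {"rows": [[[-499, -282, 100], [0, 0, -0.383]], [[-499, -282, 100], [0, 0, -0.383]], [[-499, -282, 100], [0, 0, -0.383]], [[-499, -282, 100], [0, 0, -0.383]], [[-499, -282, 100], [0, 0, -0.383]], [[-499, -282, 100], [0, 0, -0.383]], [[-499, -282, 100], [0, 0, -0.383]], [[-499, -282, 100], [0, 0, -0.383]], [[-499, -282, 100], [0, 0, -0.383]], [[-499, -282, 100], [0, 0, -0.383]]], "grip": 85}}

```text
time: 1.1
tool_pos: [538.5, 142.2, 145.5]
tcp_rot: [180.0, -0.0, 176.7]
ft_force: [0.6, 0.4, 0.1]
finger_gap: 84.9
grip_force: 0.0
```

```bash
python3 go.py 587 74.3 130 176.7
```

```text
t 1.1 p [538.5 142.2 145.5] [180.   -0.  176.7] gap 84.9 F [0.6 0.4 0.1]
shift [-52.3, -64.9, 15.5] turn [0.0, -0.0, -0.0]
```

Emit:
{"name": "jog_arm", "arguments": {"rows": [[[-52, -65, 15], [0, 0, 0]], [[-52, -65, 15], [0, 0, 0]], [[-52, -65, 15], [0, 0, 0]], [[-52, -65, 15], [0, 0, 0]], [[-52, -65, 15], [0, 0, 0]]]}}

```text
time: 1.6
tool_pos: [585.5, 77.0, 131.0]
tcp_rot: [180.0, -0.0, 176.7]
ft_force: [-0.0, 0.9, 0.4]
finger_gap: 85.2
grip_force: 0.0
```

```bash
python3 go.py 587 74.3 130 176.7; python3 - <<'E'
from h import *
s=r.sense();im,d=r.snapshot('wrist');P=cloud('wrist',d,s);Z=P[...,2]
m=(Z>33)&(Z<47)&(abs(P[...,0]-587)<60)&(abs(P[...,1]-74)<60)
n,l,st,_=cv2.connectedComponentsWithStats(m.astype(np.uint8));k=1+st[1:,4].argmax();q=P[l==k]
print('case',cv2.minAreaRect(q[:,:2].astype(np.float32)),np.median(q[:,2]))
m=(Z>55)&(Z<75);q=P[m];q=q[np.isfinite(q[:,0])]
print('handle',len(q),cv2.minAreaRect(q[:,:2].astype(np.float32)) if len(q) else '')
cv2.imwrite('pics/w1.png',im)
E
```

```text
t 1.6 p [585.5  77.  131. ] [180.   -0.  176.7] gap 85.2 F [-0.   0.9  0.4]
shift [-1.6, -2.6, 1.0] turn [0.0, -0.001, 0.0]
case ((589.9652099609375, 75.09063720703125), (64.13639068603516, 28.876728057861328), 87.55289459228516) 39.66055422508191
handle 8198 ((633.2118530273438, 72.43870544433594), (146.53701782226562, 42.90894317626953), 88.65996551513672)
```

View pics/w1.png

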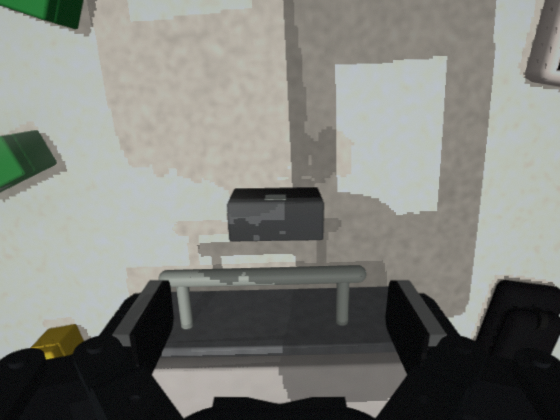

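The wrist view shows the case at (276,215), centred between the fingers in y, with the bar just behind it at (262,275). The depth fix of (588–590, 75) agrees with the top view. I'll descend.

```bash
python3 go.py 588 74.8 6 177.1
```

```text
t 1.65 p [585.6  77.3 131.2] [180.   -0.  176.8] gap 84.5 F [0.2 1.  0.4]
shift [-2.6, -2.4, 125.2] turn [0.0, -0.0, -0.006]
```

Emit:
{"name": "jog_arm", "arguments": {"rows": [[[-2.6, -2.4, 30], [0, 0, -0.006]], [[-2.6, -2.4, 60], [0, 0, -0.006]], [[-2.6, -2.4, 80], [0, 0, -0.006]], [[-2.6, -2.4, 80], [0, 0, -0.006]], [[-2.6, -2.4, 80], [0, 0, -0.006]]]}}

```text
time: 2.15
tool_pos: [588.2, 74.6, 51.7]
tcp_rot: [180.0, -0.0, 177.1]
ft_force: [0.4, -0.4, 0.4]
finger_gap: 85.0
grip_force: 0.0
```

```bash
python3 go.py 588 74.8 6 177.1
```

```text
t 2.15 p [588.2  74.6  51.7] [180.   -0.  177.1] gap 85.0 F [ 0.4 -0.4  0.4]
shift [0.2, 0.2, 45.7] turn [0.0, -0.0, 0.0]
```

Emit:
{"name": "jog_arm", "arguments": {"rows": [[[0, 0, 15], [0, 0, 0]], [[0, 0, 30], [0, 0, 0]], [[0, 0, 40], [0, 0, 0]], [[0, 0, 45], [0, 0, 0]], [[0, 0, 45], [0, 0, 0]], [[0, 0, 45], [0, 0, 0]]]}}

```text
time: 2.75
tool_pos: [588.7, 73.6, 6.2]
tcp_rot: [180.0, -0.0, 177.0]
ft_force: [0.4, -0.4, 0.4]
finger_gap: 85.0
grip_force: 0.0
```

Emit:
{"name": "jog_arm", "arguments": {"rows": [[[0, 0, 0], [0, 0, 0]], [[0, 0, 0], [0, 0, 0]], [[0, 0, 0], [0, 0, 0]], [[0, 0, 0], [0, 0, 0]], [[0, 0, 0], [0, 0, 0]], [[0, 0, 0], [0, 0, 0]], [[0, 0, 0], [0, 0, 0]], [[0, 0, 0], [0, 0, 0]]], "grip": 50, "force": 30}}

```text
time: 3.55
tool_pos: [589.3, 73.6, 7.0]
tcp_rot: [180.0, 0.1, 177.0]
ft_force: [-0.3, -1.2, 5.7]
finger_gap: 63.5
grip_force: 34.4
```

Emit:
{"name": "jog_arm", "arguments": {"rows": [[[0, 0, -10], [0, 0, 0]], [[0, 0, -30], [0, 0, 0]], [[0, 0, -60], [0, 0, 0]], [[0, 0, -95], [0, 0, 0]], [[0, 0, -95], [0, 0, 0]], [[0, 0, -95], [0, 0, 0]]]}}

```text
time: 4.15
tool_pos: [589.2, 73.7, 102.4]
tcp_rot: [180.0, 0.1, 177.0]
ft_force: [-0.2, -0.4, -1.2]
finger_gap: 63.4
grip_force: 33.8
```

```bash
python3 go.py 452 -325 100 177
```

```text
t 4.15 p [589.2  73.7 102.4] [1.80e+02 1.00e-01 1.77e+02] gap 63.4 F [-0.2 -0.4 -1.2]
shift [116.4, -405.3, 2.1] turn [0.0, 0.002, 0.001]
```

Emit:
{"name": "jog_arm", "arguments": {"rows": [[[12, -40, 0], [0, 0, 0]], [[23, -81, 0], [0, 0, 0]], [[35, -122, 0], [0, 0, 0]], [[47, -162, 0], [0, 0, 0]], [[58, -203, 0], [0, 0, 0]], [[70, -243, 0], [0, 0, 0]], [[81, -284, 0], [0, 0, 0]], [[93, -324, 0], [0, 0, 0]], [[105, -365, 0], [0, 0, 0]], [[116, -405, 0], [0, 0, 0]]]}}

```text
time: 5.15
tool_pos: [449.7, -325.4, 99.1]
tcp_rot: [179.9, -0.2, 177.0]
ft_force: [1.0, -0.4, -0.3]
finger_gap: 63.6
grip_force: 33.8
```

Emit:
{"name": "jog_arm", "arguments": {"rows": [[[0, 0, 0], [0, 0, 0]], [[0, 0, 25], [0, 0, 0]], [[0, 0, 50], [0, 0, 0]], [[0, 0, 70], [0, 0, 0]], [[0, 0, 80], [0, 0, 0]], [[0, 0, 80], [0, 0, 0]], [[0, 0, 80], [0, 0, 0]]]}}

```text
time: 5.85
tool_pos: [451.9, -324.4, 21.3]
tcp_rot: [180.0, -0.0, 177.1]
ft_force: [0.2, -0.1, -0.5]
finger_gap: 63.3
grip_force: 33.9
```

```bash
python3 go.py 452 -325 12 177
```

```text
t 5.85 p [ 451.9 -324.4   21.3] [180.   -0.  177.1] gap 63.3 F [ 0.2 -0.1 -0.5]
shift [-0.2, -0.6, 9.3] turn [0.0, -0.0, 0.001]
```

Emit:
{"name": "jog_arm", "arguments": {"rows": [[[0, 0, 3], [0, 0, 0]], [[0, 0, 6], [0, 0, 0]], [[0, 0, 8.5], [0, 0, 0]], [[0, 0, 8.5], [0, 0, 0]], [[0, 0, 8.5], [0, 0, 0]]]}}

```text
time: 6.35
tool_pos: [451.7, -324.8, 12.7]
tcp_rot: [-180.0, -0.0, 177.0]
ft_force: [-0.8, 0.2, -0.8]
finger_gap: 63.7
grip_force: 33.9
```

Emit:
{"name": "jog_arm", "arguments": {"rows": [[[0, 0, 1], [0, 0, 0]], [[0, 0, 1], [0, 0, 0]], [[0, 0, 1], [0, 0, 0]]]}}

```text
time: 6.65
tool_pos: [451.7, -324.8, 11.7]
tcp_rot: [-180.0, 0.0, 177.0]
ft_force: [-0.3, -0.9, 0.8]
finger_gap: 63.0
grip_force: 33.9
```

Emit:
{"name": "jog_arm", "arguments": {"rows": [[[0, 0, 1], [0, 0, 0]], [[0, 0, 1], [0, 0, 0]], [[0, 0, 1], [0, 0, 0]]]}}

```text
time: 6.95
tool_pos: [451.9, -324.9, 11.0]
tcp_rot: [-180.0, 0.0, 177.0]
ft_force: [-1.6, 0.6, 4.3]
finger_gap: 63.6
grip_force: 34.3
```

Contact. Release and rise.

Emit:
{"name": "jog_arm", "arguments": {"rows": [[[0, 0, 0], [0, 0, 0]], [[0, 0, 0], [0, 0, 0]], [[0, 0, 0], [0, 0, 0]], [[0, 0, 0], [0, 0, 0]], [[0, 0, 0], [0, 0, 0]], [[0, 0, 0], [0, 0, 0]], [[0, 0, 0], [0, 0, 0]]], "grip": 85}}

```text
time: 7.65
tool_pos: [451.7, -324.8, 10.6]
tcp_rot: [180.0, -0.0, 177.0]
ft_force: [-0.2, 0.7, -0.3]
finger_gap: 85.1
grip_force: 0.0
```

Emit:
{"name": "jog_arm", "arguments": {"rows": [[[0, 0, -10], [0, 0, 0]], [[0, 0, -30], [0, 0, 0]], [[0, 0, -70], [0, 0, 0]], [[0, 0, -110], [0, 0, 0]], [[0, 0, -145], [0, 0, 0]], [[0, 0, -145], [0, 0, 0]], [[0, 0, -145], [0, 0, 0]]]}}

```text
time: 8.35
tool_pos: [452.5, -325.4, 157.6]
tcp_rot: [-179.9, 0.2, 177.0]
ft_force: [-0.2, -0.1, -0.0]
finger_gap: 84.9
grip_force: 0.0
```

```bash
python3 - <<'E'
from h import *
s=r.sense();im,d=r.snapshot('wrist');P=cloud('wrist',d,s);Z=P[...,2]
m=(Z>36)&(Z<52)&(abs(P[...,0]-452)<60)&(abs(P[...,1]+325)<60)
n,l,st,_=cv2.connectedComponentsWithStats(m.astype(np.uint8));k=1+st[1:,4].argmax();q=P[l==k]
print('case',cv2.minAreaRect(q[:,:2].astype(np.float32)),np.nanpercentile(q[:,2],[5,50,95]))
im,d=r.snapshot('top');P=cloud('top',d)
v,u=np.mgrid[:420,:560];Z=P[...,2]
m=(abs(P[...,0]-618)<9)&(abs(P[...,1]-64)<75)&(Z>50)&(Z<80);q=P[m]
print('handle',cv2.minAreaRect(q[:,:2].astype(np.float32)))
E
python3 go.py 615 63.5 170 88.3
```

```text
case ((452.3246154785156, -324.12786865234375), (64.01637268066406, 28.545106887817383), 87.00798034667969) [41.60226144 43.58952751 44.75463164]
handle ((617.8446655273438, 63.77100372314453), (17.707387924194336, 128.05751037597656), 0.020449994131922722)
t 8.45 p [ 451.2 -324.3  154.7] [ 1.799e+02 -1.000e-01  1.770e+02] gap 85.4 F [ 0.1 -0.1 -0.9]
shift [-143.5, 395.8, -15.1] turn [-0.0, -0.002, 1.549]
```

Emit:
{"name": "jog_arm", "arguments": {"rows": [[[-143, 396, -15], [0, 0, 1.549]], [[-143, 396, -15], [0, 0, 1.549]], [[-143, 396, -15], [0, 0, 1.549]], [[-143, 396, -15], [0, 0, 1.549]], [[-143, 396, -15], [0, 0, 1.549]], [[-143, 396, -15], [0, 0, 1.549]], [[-143, 396, -15], [0, 0, 1.549]], [[-143, 396, -15], [0, 0, 1.549]], [[-143, 396, -15], [0, 0, 1.549]], [[-143, 396, -15], [0, 0, 1.549]]], "grip": 28}}

```text
time: 9.45
tool_pos: [615.0, 68.6, 168.6]
tcp_rot: [-179.9, -0.1, 96.7]
ft_force: [0.3, -1.7, -0.2]
finger_gap: 28.0
grip_force: 0.0
```

```bash
python3 go.py 613 63.5 150 88.3
```

```text
t 9.45 p [615.   68.6 168.6] [-1.799e+02 -1.000e-01  9.670e+01] gap 28.0 F [ 0.3 -1.7 -0.2]
shift [-4.9, -2.5, 18.6] turn [-0.002, -0.002, 0.146]
```

Emit:
{"name": "jog_arm", "arguments": {"rows": [[[-5, -2.5, 18], [0, 0, 0.146]], [[-5, -2.5, 18], [0, 0, 0.146]], [[-5, -2.5, 18], [0, 0, 0.146]], [[-5, -2.5, 18], [0, 0, 0.146]], [[-5, -2.5, 18], [0, 0, 0.146]]]}}

```text
time: 9.95
tool_pos: [613.5, 57.7, 153.3]
tcp_rot: [180.0, -0.0, 88.5]
ft_force: [0.3, -0.4, 0.7]
finger_gap: 28.0
grip_force: 0.0
```

```bash
python3 - <<'E'
from h import *
s=r.sense();print(s['tool_pos'],s['tcp_rot']);im,d=r.snapshot('wrist');P=cloud('wrist',d,s);Z=P[...,2]
for y in(30,50,63,80,100):
    m=(abs(P[...,1]-y)<6)&(Z>57)&(Z<72)&(P[...,0]<632)&(P[...,0]>600);q=P[m];
    if len(q):
        print(y,len(q),np.percentile(q[:,0],[1,50,99]).round(1),q[:,2].max().round(1))
m=(Z>90)&(Z<106);q=P[m];print('top edge',np.nanpercentile(q[:,0],[.5]) if m.any() else None)
cv2.imwrite('pics/w2.png',im)
E
python3 go.py 614.5 63.5 43 88.3
```

```text
[613.46667026  57.69560203 153.28488301] [ 1.79951232e+02 -6.48873419e-03  8.84889399e+01]
30 268 [611.8 617.2 622.8] 68.5
50 288 [612.3 617.7 623.1] 69.0
63 299 [612.7 617.9 623.2] 68.2
80 328 [613.2 618.4 624.2] 68.7
100 355 [613.7 618.9 624.4] 68.5
top edge [656.40091024]
t 10.0 p [613.5  57.7 153.4] [179.9  -0.   88.5] gap 27.8 F [ 0.6  0.  -0.4]
shift [5.8, 0.7, 110.4] turn [0.001, -0.0, 0.003]
```

View pics/w2.png

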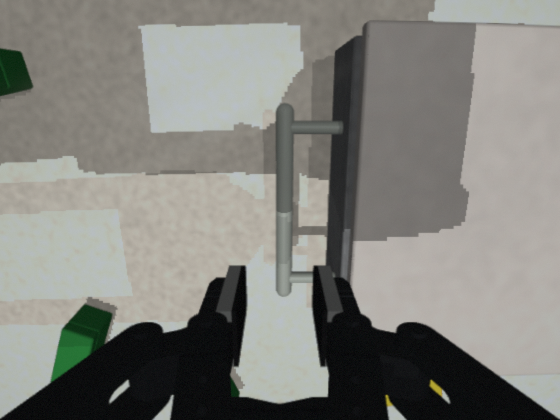

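The wrist view shows the bar, running from (285,108) to (285,290), lined up with the gap between the fingers (about px 280). There is room for the rear finger before the drawer front at px 345. I'll descend over it.

Emit:
{"name": "jog_arm", "arguments": {"rows": [[[5.8, 2.2, 20], [0, 0, 0.003]], [[5.8, 2.2, 40], [0, 0, 0.003]], [[5.8, 2.2, 55], [0, 0, 0.003]], [[5.8, 2.2, 55], [0, 0, 0.003]], [[5.8, 2.2, 65], [0, 0, 0.003]], [[5.8, 2.2, 75], [0, 0, 0.003]], [[5.8, 2.2, 75], [0, 0, 0.003]], [[5.8, 2.2, 75], [0, 0, 0.003]]]}}

```text
time: 10.8
tool_pos: [615.4, 63.7, 77.6]
tcp_rot: [-180.0, 0.0, 88.2]
ft_force: [0.2, -0.1, -0.1]
finger_gap: 28.1
grip_force: 0.0
```

```bash
python3 go.py 616 63.5 43 88.3
```

```text
t 10.8 p [615.4  63.7  77.6] [-180.     0.    88.2] gap 28.1 F [ 0.2 -0.1 -0.1]
shift [-0.2, 0.6, 34.6] turn [-0.0, 0.0, -0.001]
```

Emit:
{"name": "jog_arm", "arguments": {"rows": [[[0, 0.6, 8], [0, 0, 0]], [[0, 0.6, 16], [0, 0, 0]], [[0, 0.6, 24], [0, 0, 0]], [[0, 0.6, 30], [0, 0, 0]], [[0, 0.6, 33], [0, 0, 0]], [[0, 0.6, 33], [0, 0, 0]]]}}

```text
time: 11.4
tool_pos: [617.8, 63.7, 54.5]
tcp_rot: [179.8, 0.0, 88.3]
ft_force: [-52.5, -3.6, 77.0]
finger_gap: 28.1
grip_force: 38.7
```

Emit:
{"name": "jog_arm", "arguments": {"rows": [[[0, 0, 0], [0, 0, 0]], [[0, 0, 0], [0, 0, 0]], [[0, 0, 0], [0, 0, 0]], [[0, 0, 0], [0, 0, 0]], [[0, 0, 0], [0, 0, 0]], [[0, 0, 0], [0, 0, 0]]], "grip": 0, "force": 30}}

```text
time: 12.0
tool_pos: [620.5, 63.8, 53.5]
tcp_rot: [179.5, -0.0, 88.3]
ft_force: [-20.0, -0.9, 54.2]
finger_gap: 9.7
grip_force: 35.7
```

```bash
python3 go.py 461 68 44 88.3
```

```text
t 12.0 p [620.5  63.8  53.5] [179.5  -0.   88.3] gap 9.7 F [-20.   -0.9  54.2]
shift [-0.7, -159.6, 8.0] turn [0.009, -0.0, -0.001]
```

The descent met something: 77 N at TCP z 54. I'll look before going on.

```bash
python3 - <<'E'
from h import *
im,d=r.snapshot('wrist');s,_=r.snapshot('scene')
b=cv2.resize(s[140:290,220:420],(560,420),interpolation=cv2.INTER_CUBIC)
cv2.imwrite('pics/j.png',cv2.resize(np.hstack([im,b]),(800,300)))
E
```

```text
(no output)
```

View pics/j.png

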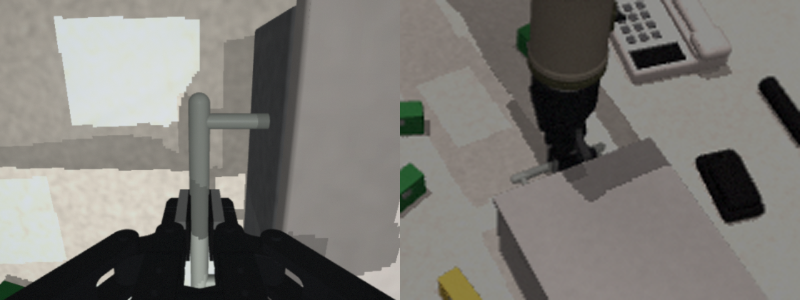

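The bar (left view, 200,180) sits between the closed fingers. The rear knuckle rests on the cabinet's top edge at (258,240). I'll ease up about 9 mm to relieve the load, keeping the grip.

Emit:
{"name": "jog_arm", "arguments": {"rows": [[[0, 0, -4], [0, 0, 0]], [[0, 0, -8], [0, 0, 0]], [[0, 0, -9], [0, 0, 0]], [[0, 0, -9], [0, 0, 0]]], "force": 50}}

```text
time: 12.5
tool_pos: [616.6, 63.9, 54.0]
tcp_rot: [179.9, -0.0, 88.2]
ft_force: [-0.3, 0.8, 8.2]
finger_gap: 8.8
grip_force: 50.3
```

```bash
python3 go.py 464 68.5 53 88.3
```

```text
t 12.5 p [616.6  63.9  54. ] [179.9  -0.   88.2] gap 8.8 F [-0.3  0.8  8.2]
shift [-0.1, -152.7, 0.9] turn [0.001, -0.0, -0.001]
```

Emit:
{"name": "jog_arm", "arguments": {"rows": [[[0, -5, 0], [0, 0, 0]], [[0, -15, 0], [0, 0, 0]], [[0, -27, 0], [0, 0, 0]], [[0, -40, 0], [0, 0, 0]], [[0, -53, 0], [0, 0, 0]], [[0, -66, 0], [0, 0, 0]], [[0, -79, 0], [0, 0, 0]], [[0, -90, 0], [0, 0, 0]], [[0, -90, 0], [0, 0, 0]], [[0, -90, 0], [0, 0, 0]]]}}

```text
time: 13.5
tool_pos: [526.0, 66.6, 54.0]
tcp_rot: [180.0, 0.0, 88.2]
ft_force: [-1.6, 0.8, 9.9]
finger_gap: 8.5
grip_force: 50.4
```

```bash
python3 - <<'E'
from h import *
im,d=r.snapshot('top');P=cloud('top',d);Z=P[...,2]
m=(Z>70)&(Z<92)&(abs(P[...,1]-64)<110)&(P[...,0]>480)&(P[...,0]<645);q=P[m]
print(len(q),np.percentile(q[:,0],[2,50,98]))
cv2.imwrite('pics/top2.png',im)
E
python3 go.py 464 68.5 53 88.3
```

```text
82 [556.12821294 563.01516765 569.93317266]
t 13.55 p [526.1  66.5  54. ] [180.    0.   88.2] gap 8.6 F [-1.3  0.4  9.4]
shift [0.1, -62.1, 0.9] turn [0.0, 0.0, -0.001]
```

The drawer is following, about 90 mm out. I'll pull the rest.

Emit:
{"name": "jog_arm", "arguments": {"rows": [[[0, -8, 0], [0, 0, 0]], [[0, -18, 0], [0, 0, 0]], [[0, -29, 0], [0, 0, 0]], [[0, -40, 0], [0, 0, 0]], [[0, -50, 0], [0, 0, 0]], [[0, -58, 0], [0, 0, 0]], [[0, -64, 0], [0, 0, 0]], [[0, -68, 0], [0, 0, 0]], [[0, -68, 0], [0, 0, 0]]]}}

```text
time: 14.45
tool_pos: [460.2, 68.4, 54.1]
tcp_rot: [179.7, -0.0, 88.2]
ft_force: [13.2, 0.1, -2.5]
finger_gap: 8.5
grip_force: 49.9
```

Emit:
{"name": "jog_arm", "arguments": {"rows": [[[0, 0, 0], [0, 0, 0]], [[0, 0, 0], [0, 0, 0]], [[0, 0, 0], [0, 0, 0]], [[0, 0, 0], [0, 0, 0]], [[0, 0, 0], [0, 0, 0]]], "grip": 30}}

```text
time: 14.95
tool_pos: [457.8, 68.6, 53.3]
tcp_rot: [-179.9, 0.0, 88.2]
ft_force: [-0.8, -1.0, -0.2]
finger_gap: 30.0
grip_force: 0.0
```

Emit:
{"name": "jog_arm", "arguments": {"rows": [[[0, 0, -10], [0, 0, 0]], [[0, 0, -30], [0, 0, 0]], [[0, 0, -60], [0, 0, 0]], [[0, 0, -100], [0, 0, 0]], [[0, 0, -130], [0, 0, 0]], [[0, 0, -130], [0, 0, 0]]]}}

```text
time: 15.55
tool_pos: [461.4, 68.8, 190.0]
tcp_rot: [179.5, -0.0, 88.2]
ft_force: [1.1, 0.2, 1.7]
finger_gap: 29.9
grip_force: 0.0
```

```bash
python3 go.py 452 -325 130 87
```

```text
t 15.55 p [461.4  68.8 190. ] [179.5  -0.   88.2] gap 29.9 F [1.1 0.2 1.7]
shift [-393.9, 2.1, 59.7] turn [0.01, -0.001, 0.022]
```

Emit:
{"name": "jog_arm", "arguments": {"rows": [[[-40, 0, 0], [0, 0, 0.02]], [[-85, 0, 0], [0, 0, 0.02]], [[-130, 0, 0], [0, 0, 0.02]], [[-175, 0, 0], [0, 0, 0.02]], [[-220, 1, 5], [0, 0, 0.02]], [[-265, 1, 15], [0, 0, 0.02]], [[-305, 2, 25], [0, 0, 0.02]], [[-345, 2, 40], [0, 0, 0.02]], [[-380, 2, 50], [0, 0, 0.02]], [[-394, 2, 60], [0, 0, 0.02]]], "grip": 60}}

```text
time: 16.55
tool_pos: [447.1, -328.2, 122.9]
tcp_rot: [-180.0, 0.0, 87.0]
ft_force: [0.6, 0.7, 0.0]
finger_gap: 59.8
grip_force: 0.0
```

Emit:
{"name": "jog_arm", "arguments": {"rows": [[[0, 0, 0], [0, 0, 0]], [[0, 0, 0], [0, 0, 0]], [[0, 0, 0], [0, 0, 0]]]}}

```text
time: 16.85
tool_pos: [448.4, -324.4, 124.2]
tcp_rot: [180.0, -0.0, 87.1]
ft_force: [1.0, -1.1, 0.1]
finger_gap: 59.8
grip_force: 0.0
```

```bash
python3 - <<'E'
from h import *
im,d=r.snapshot('top');P=cloud('top',d)
np.savez('top3',im=im,d=d);cv2.imwrite('pics/top3.png',cv2.resize(im[50:310,180:500],(800,650))[:600])
# drawer: walls rise to z~66, floor ~22, front top 86
Z=P[...,2];c=np.array([781,59]);a=np.radians(-1.7);L=(P[...,:2]-c)@np.array([[np.cos(a),-np.sin(a)],[np.sin(a),np.cos(a)]])
g=np.full((24,24),-9)
for i in range(24):
    for j in range(24):
        m=(abs(L[...,0]-(-310+i*8))<4)&(abs(L[...,1]-(92-j*8))<4)
        if m.any(): g[i,j]=np.nanmedian(Z[m]) 
print('cols y',[92-8*j for j in range(24)])
for i in range(24):print(-310+i*8,g[i].tolist())
E
python3 go.py 452 -324.5 90 87
```

```text
cols y [92, 84, 76, 68, 60, 52, 44, 36, 28, 20, 12, 4, -4, -12, -20, -28, -36, -44, -52, -60, -68, -76, -84, -92]
-310 [1, 0, 0, 0, 0, 63, 2, 0, 0, 0, 0, 1, 0, 0, 0, 0, 0, 2, 67, 0, 0, 0, 0, 1]
-302 [0, 0, 0, 0, 0, 3, 0, -1, 0, 0, 0, 0, 0, 1, 1, 0, 0, 1, 65, 1, 0, 0, -1, 0]
-294 [0, 0, 0, 0, 0, 61, 0, 1, 0, 0, 0, 0, 0, 0, 0, 0, 0, 0, 65, 0, 0, 0, -1, 0]
-286 [85, 85, 85, 85, 85, 85, 85, 85, 86, 85, 85, 85, 85, 85, 85, 86, 85, 85, 86, 85, 86, 84, 86, 84]
-278 [86, 86, 86, 85, 86, 86, 85, 85, 86, 85, 86, 86, 85, 86, 85, 86, 86, 86, 86, 85, 85, 85, 85, 85]
-270 [84, 66, 66, 66, 66, 66, 66, 64, 68, 67, 68, 65, 64, 65, 66, 65, 65, 66, 68, 66, 66, 64, 66, 0]
-262 [64, 53, 22, 22, 22, 21, 22, 23, 23, 23, 21, 64, 42, 21, 22, 23, 23, 22, 22, 23, 23, 22, 65, 0]
-254 [64, 39, 22, 21, 21, 22, 23, 22, 22, 22, 22, 46, 42, 22, 23, 23, 56, 55, 48, 21, 23, 21, 65, 1]
-246 [65, 57, 21, 22, 21, 22, 21, 22, 21, 22, 21, 44, 25, 22, 54, 56, 56, 56, 56, 57, 22, 22, 66, 0]
-238 [-9, 47, 22, 21, 22, 21, 23, 22, 22, 22, 22, 45, 38, 23, 55, 56, 55, 56, 56, 56, 56, 22, 65, 0]
-230 [-9, 53, 20, 22, 22, 21, 22, 2
[... 808 characters left out ...]
5, 25, 26, 26, 23, 23, 22, 21, 21, 21, 22, 22, 23, 23, 23, 65, 0]
-158 [-9, 64, 22, 50, 52, 52, 53, 52, 53, 52, 51, 22, 22, 22, 46, 42, 40, 43, 42, 42, 23, 20, 66, 0]
-150 [64, 56, 21, 51, 51, 52, 52, 53, 51, 52, 50, 22, 22, 23, 48, 46, 48, 48, 49, 47, 22, 22, 65, 0]
-142 [64, 58, 21, 52, 53, 52, 51, 52, 51, 51, 52, 21, 22, 22, 46, 48, 45, 46, 46, 47, 23, 22, 67, 0]
-134 [62, 56, 22, 52, 52, 52, 53, 53, 52, 52, 51, 23, 21, 23, 46, 46, 47, 47, 48, 46, 21, 22, 64, 1]
-126 [100, 64, 98, 93, 95, 95, 53, 54, 98, 54, 53, 62, 96, 92, 93, 50, 94, 92, 95, 50, 99, 61, 81, 99]
t 16.9 p [ 448.6 -324.5  124.4] [180.    0.   87.2] gap 60.0 F [-0.   0.2 -0.7]
shift [0.1, 3.4, 34.4] turn [0.001, 0.0, 0.003]
```

View pics/top3.png

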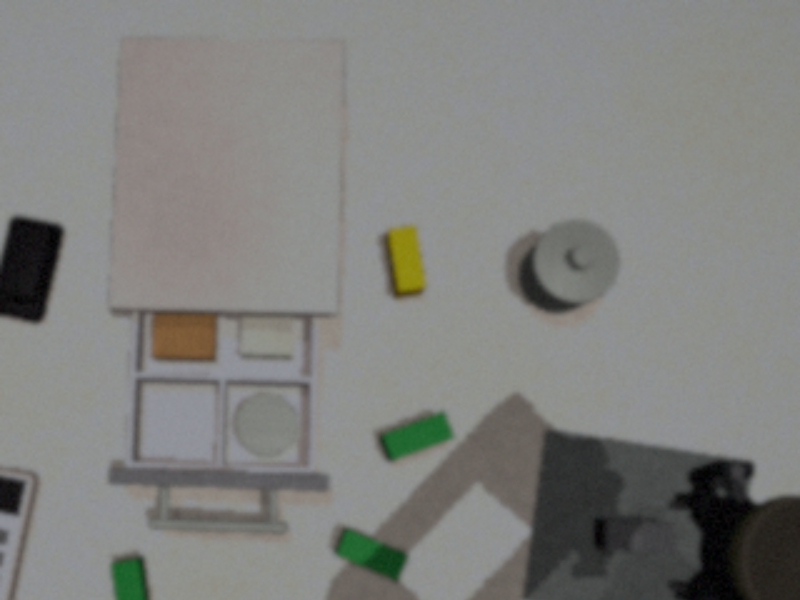

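The top view shows the drawer fully open, the front-left bay empty at (178,420), and the pot in the right bay at (266,424). The case is on the mat at about (625,535), under the gripper. Bay centre ≈ (557,108). Next I regrasp across the long sides.

Emit:
{"name": "jog_arm", "arguments": {"rows": [[[0, 3.4, 30], [0, 0, 0]], [[0, 3.4, 60], [0, 0, 0]], [[0, 3.4, 85], [0, 0, 0]], [[0, 3.4, 100], [0, 0, 0]], [[0, 3.4, 112], [0, 0, 0]], [[0, 3.4, 112], [0, 0, 0]], [[0, 3.4, 112], [0, 0, 0]]]}}

```text
time: 17.6
tool_pos: [452.1, -325.8, 12.6]
tcp_rot: [179.9, 0.0, 87.1]
ft_force: [0.3, -0.1, 0.1]
finger_gap: 60.2
grip_force: 0.0
```

```bash
python3 go.py 452 -324.5 12 87.1
```

```text
t 17.6 p [ 452.1 -325.8   12.6] [179.9   0.   87.1] gap 60.2 F [ 0.3 -0.1  0.1]
shift [1.2, -0.1, 0.6] turn [0.001, 0.001, 0.0]
```

Emit:
{"name": "jog_arm", "arguments": {"rows": [[[1, 0, 0], [0, 0, 0]], [[1, 0, 0], [0, 0, 0]], [[1, 0, 0], [0, 0, 0]], [[1, 0, 0], [0, 0, 0]], [[1, 0, 0], [0, 0, 0]], [[1, 0, 0], [0, 0, 0]], [[1, 0, 0], [0, 0, 0]], [[1, 0, 0], [0, 0, 0]]], "grip": 15, "force": 30}}

```text
time: 18.4
tool_pos: [452.3, -325.1, 12.9]
tcp_rot: [179.9, 0.1, 87.1]
ft_force: [-0.5, 1.3, 7.0]
finger_gap: 27.8
grip_force: 30.8
```

Emit:
{"name": "jog_arm", "arguments": {"rows": [[[0, 0, -10], [0, 0, 0]], [[0, 0, -30], [0, 0, 0]], [[0, 0, -65], [0, 0, 0]], [[0, 0, -105], [0, 0, 0]], [[0, 0, -140], [0, 0, 0]], [[0, 0, -140], [0, 0, 0]]]}}

```text
time: 19.0
tool_pos: [454.3, -326.9, 158.9]
tcp_rot: [179.5, 0.4, 87.1]
ft_force: [1.1, -0.4, -0.1]
finger_gap: 27.7
grip_force: 29.9
```

```bash
python3 go.py 558 108.2 150 178.3
```

```text
t 19.0 p [ 454.3 -326.9  158.9] [179.5   0.4  87.1] gap 27.7 F [ 1.1 -0.4 -0.1]
shift [439.9, 81.4, 6.7] turn [0.001, 0.012, -1.592]
```

Emit:
{"name": "jog_arm", "arguments": {"rows": [[[40, 7, 0], [0, 0, -0.14]], [[80, 15, 0], [0, 0, -0.28]], [[120, 22, 0], [0, 0, -0.42]], [[160, 30, 0], [0, 0, -0.56]], [[200, 37, 0], [0, 0, -0.7]], [[240, 44, 0], [0, 0, -0.84]], [[280, 52, 0], [0, 0, -0.98]], [[320, 59, 0], [0, 0, -1.12]], [[360, 67, 0], [0, 0, -1.26]], [[400, 74, 0], [0, 0, -1.4]]]}}

```text
time: 20.0
tool_pos: [545.4, 72.9, 151.2]
tcp_rot: [-180.0, -0.0, 167.6]
ft_force: [0.3, 0.3, -0.2]
finger_gap: 27.6
grip_force: 29.8
```

Emit:
{"name": "jog_arm", "arguments": {"rows": [[[0, 0, 0], [0, 0, 0]], [[0, 0, 0], [0, 0, 0]]]}}

```text
time: 20.2
tool_pos: [545.1, 72.1, 151.0]
tcp_rot: [-180.0, -0.1, 167.4]
ft_force: [-0.7, -0.5, -1.1]
finger_gap: 27.6
grip_force: 30.0
```

```bash
python3 go.py 558 108.2 130 178.3
```

```text
t 20.2 p [545.1  72.1 151. ] [-1.800e+02 -1.000e-01  1.674e+02] gap 27.6 F [-0.7 -0.5 -1.1]
shift [-4.7, 38.1, 20.9] turn [-0.001, -0.001, -0.191]
```

Emit:
{"name": "jog_arm", "arguments": {"rows": [[[-2, 19, 5], [0, 0, -0.1]], [[-4.7, 38, 15], [0, 0, -0.191]], [[-4.7, 38, 21], [0, 0, -0.191]], [[-4.7, 38, 21], [0, 0, -0.191]], [[-4.7, 38, 21], [0, 0, -0.191]]]}}

```text
time: 20.7
tool_pos: [558.2, 106.0, 130.4]
tcp_rot: [-180.0, -0.1, 178.1]
ft_force: [-0.5, 0.7, -1.2]
finger_gap: 27.4
grip_force: 30.0
```

```bash
python3 - <<'E'
from h import *
s=r.sense();im,d=r.snapshot('wrist');P=cloud('wrist',d,s);cv2.imwrite('pics/w3.png',im)
Z=P[...,2]
m=(Z>80)&(Z<92)&(P[...,0]<530)&(P[...,0]>470);q=P[m];print('front panel',len(q),np.nanpercentile(q[:,0],[2,98]),q[:,1].min(),q[:,1].max())
m=(Z>60)&(Z<70)&(P[...,1]>120)&(P[...,0]>505)&(P[...,0]<640);q=P[m];print('L wall',len(q),np.nanpercentile(q[:,1],[2,50,98]) if len(q) else 0)
m=(Z>18)&(Z<27)&(P[...,0]>500)&(P[...,0]<620)&(P[...,1]>60)&(P[...,1]<170);q=P[m];print('floor',len(q),np.nanpercentile(q[:,0],[1,99]),np.nanpercentile(q[:,1],[1,99]))
E
python3 go.py 558 108.2 130 178.3
```

```text
front panel 11915 [494.92636402 511.88337848] -32.920958492601 168.85739521185258
L wall 1886 [124.40767216 150.799457   155.13876328]
floor 7269 [526.88498895 598.59499476] [ 68.93152389 148.72716872]
t 20.75 p [558.6 106.1 130.8] [-180.    -0.   178.1] gap 27.7 F [-0.1 -0.2 -1.7]
shift [0.6, 2.1, 0.8] turn [-0.0, -0.0, -0.004]
```

View pics/w3.png

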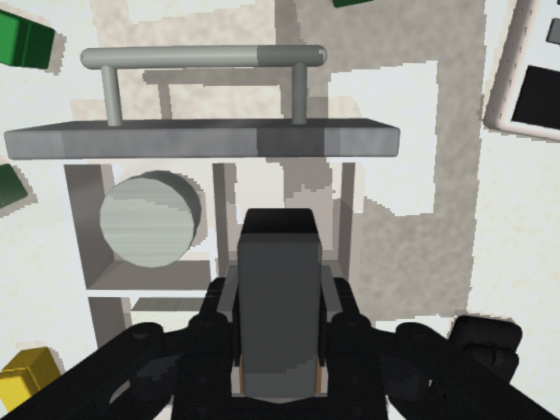

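The wrist view shows the case at (280,305), held level above the empty front-left bay, with the pot at (150,222) well clear. The bay centre fix is (558.6,108.8). Lowering.

Emit:
{"name": "jog_arm", "arguments": {"rows": [[[0, 2.4, 10], [0, 0, -0.004]], [[0, 2.4, 25], [0, 0, -0.004]], [[0, 2.4, 40], [0, 0, -0.004]], [[0, 2.4, 50], [0, 0, -0.004]], [[0, 2.4, 50], [0, 0, -0.004]], [[0, 2.4, 50], [0, 0, -0.004]]]}}

```text
time: 21.35
tool_pos: [558.3, 109.7, 80.0]
tcp_rot: [-180.0, -0.1, 178.5]
ft_force: [0.3, 0.1, -0.5]
finger_gap: 27.8
grip_force: 30.0
```

```bash
python3 go.py 558.6 108.7 32 178.3
```

```text
t 21.35 p [558.3 109.7  80. ] [-1.800e+02 -1.000e-01  1.785e+02] gap 27.8 F [ 0.3  0.1 -0.5]
shift [-0.3, -1.0, 48.0] turn [-0.0, -0.001, 0.003]
```

Emit:
{"name": "jog_arm", "arguments": {"rows": [[[0, -1, 8], [0, 0, 0]], [[0, -1, 16], [0, 0, 0]], [[0, -1, 24], [0, 0, 0]], [[0, -1, 32], [0, 0, 0]], [[0, -1, 40], [0, 0, 0]], [[0, -1, 44], [0, 0, 0]], [[0, -1, 46], [0, 0, 0]], [[0, -1, 46], [0, 0, 0]], [[0, -1, 46], [0, 0, 0]]]}}

```text
time: 22.25
tool_pos: [559.0, 108.7, 35.0]
tcp_rot: [180.0, 0.0, 178.5]
ft_force: [-0.4, -0.8, 0.1]
finger_gap: 27.4
grip_force: 30.0
```

Emit:
{"name": "jog_arm", "arguments": {"rows": [[[0, 0, 1], [0, 0, 0]], [[0, 0, 1.5], [0, 0, 0]], [[0, 0, 1.5], [0, 0, 0]]]}}

```text
time: 22.55
tool_pos: [558.8, 108.7, 33.3]
tcp_rot: [180.0, 0.0, 178.5]
ft_force: [0.2, 0.1, -1.5]
finger_gap: 27.9
grip_force: 30.0
```

Emit:
{"name": "jog_arm", "arguments": {"rows": [[[0, 0, 1], [0, 0, 0]], [[0, 0, 1.5], [0, 0, 0]], [[0, 0, 1.5], [0, 0, 0]]]}}

```text
time: 22.85
tool_pos: [558.6, 108.7, 31.5]
tcp_rot: [-180.0, -0.0, 178.5]
ft_force: [0.8, -0.1, -0.3]
finger_gap: 27.5
grip_force: 30.0
```

Emit:
{"name": "jog_arm", "arguments": {"rows": [[[0, 0, 0.5], [0, 0, 0]], [[0, 0, 0.8], [0, 0, 0]], [[0, 0, 0.8], [0, 0, 0]]]}}

```text
time: 23.15
tool_pos: [558.7, 108.7, 30.9]
tcp_rot: [180.0, 0.0, 178.5]
ft_force: [-0.7, -0.5, 0.9]
finger_gap: 27.7
grip_force: 30.2
```

Emit:
{"name": "jog_arm", "arguments": {"rows": [[[0, 0, 0.6], [0, 0, 0]], [[0, 0, 0.6], [0, 0, 0]], [[0, 0, 0.6], [0, 0, 0]]]}}

```text
time: 23.45
tool_pos: [559.3, 108.7, 30.9]
tcp_rot: [180.0, 0.1, 178.5]
ft_force: [-0.7, -0.6, 5.1]
finger_gap: 27.5
grip_force: 30.7
```

The case is on the floor (5 N). Release and rise.

Emit:
{"name": "jog_arm", "arguments": {"rows": [[[0, 0, 0], [0, 0, 0]], [[0, 0, 0], [0, 0, 0]], [[0, 0, 0], [0, 0, 0]], [[0, 0, 0], [0, 0, 0]], [[0, 0, 0], [0, 0, 0]]], "grip": 39}}

```text
time: 23.95
tool_pos: [558.6, 108.7, 30.0]
tcp_rot: [-180.0, -0.0, 178.5]
ft_force: [-0.1, -0.6, -0.0]
finger_gap: 39.0
grip_force: 0.0
```

Emit:
{"name": "jog_arm", "arguments": {"rows": [[[0, 0, -8], [0, 0, 0]], [[0, 0, -20], [0, 0, 0]], [[0, 0, -40], [0, 0, 0]], [[0, 0, -70], [0, 0, 0]], [[0, 0, -110], [0, 0, 0]], [[0, 0, -150], [0, 0, 0]], [[0, 0, -150], [0, 0, 0]], [[0, 0, -150], [0, 0, 0]], [[0, 0, -150], [0, 0, 0]]]}}

```text
time: 24.85
tool_pos: [558.2, 108.6, 179.8]
tcp_rot: [-180.0, -0.0, 178.5]
ft_force: [-0.3, 0.4, -1.1]
finger_gap: 38.7
grip_force: 0.0
```

```bash
python3 - <<'E'
from h import *
s=r.sense();im,d=r.snapshot('wrist');P=cloud('wrist',d,s);Z=P[...,2];cv2.imwrite('pics/w4.png',im)
m=(Z>54)&(Z<75)&(abs(P[...,0]-558)<38)&(abs(P[...,1]-108)<30)
n,l,st,_=cv2.connectedComponentsWithStats(m.astype(np.uint8));k=1+st[1:,4].argmax();q=P[l==k]
print('case',cv2.minAreaRect(q[:,:2].astype(np.float32)),np.nanpercentile(q[:,2],[5,50,95]))
E
```

```text
case ((559.77099609375, 109.42852020263672), (28.72703742980957, 63.5847053527832), 89.15918731689453) [60.18717746 61.63493071 62.78990543]
```

View pics/w4.png

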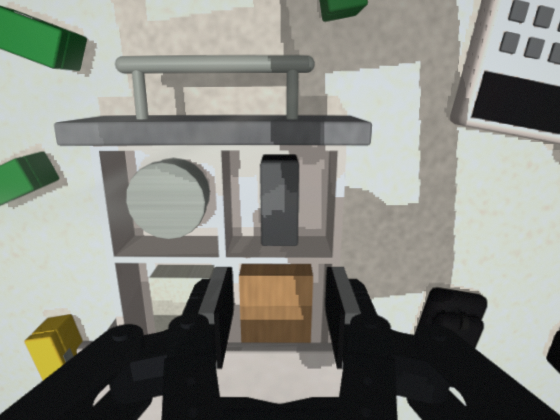

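The case stands upright in the bay at (280,200), long side front to back and centred. Its lid top is at z 61.6, so it is on the floor. The drawer is open and the gripper is clear.

```bash
python3 -c "
from bench import r
print(r.hand_in())"
```

```text
the job is handed in; nothing more can be done
None
```

The case is standing upright in the drawer's front-left bay, long side front to back and about 1 mm from centre, with the drawer fully open, and the job is handed in at about 25 s; no verdict came back. One risk to the run: lowering onto the handle, a gripper knuckle caught the cabinet's top edge and the wrist read 77 N up and 52 N sideways (about 93 N combined, under the 120 N wrist limit), and I can't tell whether that exceeded the 40 N limit on the gripper body.

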